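# Set the sliding stop in its notch and park the jar against it

## Robot

A 6-joint arm with a two-finger parallel gripper is mounted at the origin on the work surface. World frame = base frame: x ahead of the robot, y to its left, z up, the work surface at z = 0. Lengths are in m, angles in rad, forces in N, time in s.
With the tool pointing down it reaches from about 0.35 to 0.775 m from the base axis. Payload 5.5 kg.
Tool frame: the origin (TCP) lies at the very end of the fingers, on their centre line; the grasp point (between the pads) lies hold_point_z behind it (hold_point_z is the distance from the TCP to the grasp point, in m); x points along the fingers, y is the direction in which the jaws open and shut, and the axes are right-handed (so a half turn about x gives the same grasp; the last joint's range is limited). The gripper opens to 85 mm and grips with 20 to 120 N. Pads are 22 mm wide; open, the fingers measure 114 mm over their backs; the gripper's body (76 mm by 85 mm) begins 54 mm behind the grasp point. The pads swing forward as they close: fully open they stand 13 mm farther back than shut.
Start: joints at [-1.282, 0.313, 0.046, 1.304, 0, 1.431], TCP at [0.239, -0.523, 0.231] pointing down, gripper open.
Joint ranges: [-2.76, 2.76], [-0.86, 1.69], [-1.03, 1.26], [-2.2, 2.34], [-1.47, 1.5], [-3.14, 3.14]. Speed limits (rad/s): [2.57, 2.57, 3.14, 3.14, 3.14, 3.14].

## Interface

Orientations are given as a unit quaternion [w, x, y, z].
In Python, from workcell import * gives the robot as it stands. The module is installed in compiled form; this text tells all that it offers.
- The arm moves only by the tool step_arm, never from a script. Its argument "targets" is a list of rows, each a list of 3 entries, a list of its own where there are three numbers: the turn, a rotation vector about the tool's x, y, z in degrees, then the shift along the tool's x, y, z in cm, then the finger opening in cm, from 0 to 8.54. A call has exactly 10 rows; each row shifts and turns the commanded pose from where the row before left it, along the tool's axes as they then stand; what a row does not reach is not made up. A row lasts 1/10 s, in which the tool goes at most 50 mm and 8.59 degrees, less where a joint would pass 70% of its speed; a pose out of reach is approached as far as the arm can. A call with a gripper value outside its range is refused whole. The fingers move at their own pace and stop on an object; "force" is the grip in N (left out, the last holds). Time passes only in rows, so rows that do not move let the fingers close, or fill a call up. It gives the time, the measured TCP pose, the force and the opening at its end, in the units of the state.
- get_state(): the state, without advancing time (a new reading comes with each control period).
- read_camera(name): name is "scene" or "top" or "wrist"; returns the picture (420x560x3 uint8, red, green, blue); there is no depth.
- camera_model(name): a dict with "fx", "fy", "cx", "cy" (pixels), "xyz" and "rotation" of the camera in the world; the wrist camera has in their place "T_tool_cam" (4x4, takes a point from camera to tool coordinates, whose origin is the TCP and whose axes are the tool frame's). Camera axes: x right, y down, z forward; pixel columns grow to the right and rows downward; lengths in m; the calibration is good to about 2 mm. A picture is of the moment at which its call begins: read the wrist's pose just before it. camera_model takes no time and is no camera call.
- hand_in(): hands the job in, once; it reports no verdict.
Trained networks look in the newest picture that a camera, given by its name, has taken for a name from the list of things; names that differ only in an ending like _2 or _b are one class to them, and where a whole thing is asked for, a point or a joint stands for the part that bears it (a point fixed in the world has none). Each returns a list of dicts, best first, with "p" (0 to 1); they miss things now and then, are a little off and sometimes report something else, mostly with a low value. They report only what shows in the picture. A call takes as long as a camera call.
- find_in(camera, label): "extent" ([left, top, width, height] in pixels, round what is visible of it).
- silhouettes(camera, label): "mask" (420x560 bool, what is visible of it) and "extent" ([left, top, width, height] in pixels, round what is visible of it).
The state is a dict: "clock": time; "joint_pos": joint angles; "qvel": joint speeds; "tau": joint torques, N m; "tcp_pos": TCP position; "orientation": TCP orientation; "wrist_force": force on the tool from outside, world axes, zero at the start; "ft_torque": the same for the moment, N m; "finger_gap": finger opening in m.
Only numpy, scipy, OpenCV 4.12 (cv2) and the standard library are available. Lean on these libraries where they do the work, as an engineer would, in place of code of your own. Each camera call takes 0.05 s, during which the arm holds its last target.

## Task

Keep the white jar away from the burners: with the fingertips on the red stop's plate, push the stop along its rail, away from the stove, until its spring plunger climbs over the hump of the brass catch and drops into the notch; do not force it on past. Then push the jar along the counter, away from the stove, until it rests against the plate, with the stop still in its notch. Only push: pinch and lift nothing, keep the jar upright, and leave the garlic press, spatula and scoop where they are.

Things in the scene. Friction and masses are not known exactly. Their poses are not given: they have to be found in the camera images.
- rail: Straight steel rail fixed on the counter, 24 mm wide, 20 mm high, 440 mm long, black end caps 30 mm high. Origin: middle of its underside, on the counter. Its y axis runs along the rail, away from the stove (which stands to the robot's right, -y); x points away from the robot, z up. Position and yaw vary (yaw up to 0.15 rad either way).
- stop_face (a point): Centre of the push face of the red stop's upright plate: 115 mm wide along rail x, 6 mm thick, 6 to 75 mm above the counter, on the robot's side of the rail. Point: 40 mm above the counter, 77.5 mm in front of the rail's centreline, on the face towards the stove (-y). Axes: rail's. Behind it (+y), on the rail, a red carriage with a yellow plunger knob, 67 mm high. Slides only, against 1 to 2 N.
- stop_foot (a point): Tip of the stop's spring plunger (8 mm ball) under the carriage's middle, 20 mm above the counter (rail's top); moves along with the stop, 24 mm to the +y side of the plate's pushed face; the point itself does not rise with the plunger. The stop is home when this point is at catch_notch along the rail.
- catch_notch (a point): Middle of the brass catch's notch, on the rail's top, 90 to 140 mm to +y of the rail's middle; axes as the rail's. From -y comes first a sloped hump 4 mm high, foot 24 mm and crest about 10 mm before the notch: push rises to about 4 to 7 N, then dips to near nothing as the plunger drops in. A steep second hump just beyond holds about 11 to 17 N; backward it holds about 9 N. Play about 2 mm.
- stop (a joint): Place of the stop along the rail, m: the rail y coordinate of the plate's pushed face. Starts between -0.03 and 0.02; can go from -0.05 to 0.16. Grows as it is pushed away from the stove.
- plunger (a joint): Height of the spring plunger, m: 0 when its foot is down on the rail or in the notch, about 0.004 on top of the hump.
- jar_center (a point): Lidded white ceramic jar with a blue band, 96 mm in diameter, 79 mm high, 0.3 to 0.55 kg, loose on the counter; lid fixed on. Point: on its axis, 38 mm above its underside. It starts on the stove's side of the stop and the robot's side of the rail, axis 80 to 95 mm from the rail's centreline, 80 mm or more of free counter between it and the plate. Slides against 2 to 5 N.
- garlic_press: Bystander: stainless steel garlic press, 175 mm long, up to 52 mm wide, 27 mm high, lying loose on the counter nearer to the robot than the jar's path, roughly along the rail. Origin on its underside.
- spatula: Bystander: wooden spatula 280 mm long lying loose on the counter beyond the rail (+x side). Origin on its underside.
- scoop: Bystander: green plastic scoop with an open 60 x 50 x 32 mm box and a flat handle 75 mm long, loose on the counter beyond the rail (+x side). Origin under the box's middle.

How it is judged:
On the way, in this order (a step that is already met when the one before it is completed fails the run):
1. the stop has dropped into the catch's notch (y of stop_foot in the frame of catch_notch between -0.004 and 0.004 m and value of joint plunger below 0.0015 m), for 0.2 s.
2. the jar is against the stop's plate, the stop still in the notch (all of step 1 and y of jar_center in the frame of stop_face between -0.054 and -0.044 m and x of jar_center in the frame of stop_face between -0.04 and 0.04 m and angle between jar_center's own z axis and vertical below 0.1 rad), for 0.2 s.
At the end, for the whole second after the job is handed in: The stop sits in the notch (within 4 mm along the rail, plunger down within 1.5 mm); the jar stands upright at rest against the plate's pushed face (gap under 6 mm) and its axis is within 40 mm of the plate's middle sideways (all of step 2 and linear speed of jar below 0.01 m/s); the robot touches nothing.
It fails at once if the jar is lifted off the counter (more than 8 mm) or tipped (height (world z) of jar_center above 0.046 m or angle between jar_center's own z axis and vertical above 0.35 rad).
It fails at once if the stop's plate is pinched (pressed on both faces at once) (contact force between the fingers and stop_c4 above 1 N and contact force between the fingers and stop_c5 above 1 N).
It fails at once if the yellow plunger knob is pulled up (more than 9 mm) (value of joint plunger above 0.009 m).
It fails at once if the garlic press, spatula or scoop is disturbed (moved more than 20 mm) (distance of any of garlic_press, spatula, scoop from where it was at the start of the episode above 0.02 m).
It also fails if it takes over 70 s, if anything falls off the work surface, if the arm or the gripper's body presses on something with over 40 N, if the wrist force passes 120 N, or if a joint passes its speed limit or range.

## Working session

There is one attempt and no reset: what is moved stays moved. The work goes in short steps, Python scripts to look and compute and a tool call to move; the robot and the scene stay as the last step left them, time stands still between calls to the robot, and variables do not carry over. Pictures are saved under pics/ and viewed, and the job is handed in when it is done.

Besides the shell and the picture viewer there is one more tool, called as name(argument=value, ...), one argument or row to a line, values as JSON. step_arm: Moves the arm, as the interface text tells. Its arguments: {"type":"object","properties":{"targets":{"type":"array","items":{"type":"array"}},"force":{"type":"number"}},"required":["targets"]}

```bash
mkdir -p pics; python3 - <<'E'
from workcell import *
import cv2, numpy as np
s=get_state();print(s)
for c in ["top","scene"]:
    im=read_camera(c);cv2.imwrite(f"pics/{c}0.png",im[:,:,::-1]);m=camera_model(c);print(c,m)
    for l in ["rail","stop_face","jar_center","garlic_press","spatula","scoop","catch_notch"]:
        try:
            r=find_in(c,l);print(l,[(round(x["p"],2),np.round(x["extent"])) for x in r[:2]])
        except Exception as e: print(l,e)
E
```

```text
{'clock': 0.0, 'joint_pos': array([-1.28163129e+00,  3.14019336e-01,  4.49822868e-02,  1.30361547e+00,
        3.84575670e-05,  1.43119095e+00]), 'qvel': array([-0.00110367, -0.00051455, -0.00038307, -0.00037876, -0.00022625,
        0.00121123]), 'tau': array([ 1.05165032e-03, -4.80632937e+01,  2.98528719e+01,  1.96679123e-02,
        3.06158222e-05, -5.47690746e-06]), 'tcp_pos': array([ 0.23890873, -0.522452  ,  0.23039947]), 'orientation': array([-0.14977914, -0.69088348, -0.15109003,  0.69095443]), 'wrist_force': array([ 0.50753781,  0.15663292, -0.22899287]), 'ft_torque': array([-0.00986748,  0.01784552, -0.02773717]), 'finger_gap': 0.08529130689487145}
top {'fx': 440.94183608002163, 'fy': 440.94183608002163, 'cx': 284.34011989095734, 'cy': 213.23383590155163, 'xyz': array([0.45219371, 0.02411163, 0.89639099]), 'rotation': array([-0.04339682,  0.71506479, -0.69465616,  0.06520641])}
rail [(0.68, array([148., 208., 238.,  76.]))]
stop_face [(0.92, array([246., 205.,  22.,  82.]))]
jar_center [(0.8, array([348., 240.,  58.,  52.])), (0.73, array([249., 212.,  10.,   6.]))]
garlic_
[... 170 characters left out ...]
y([195., 208.,  29.,  17.]))]
scene {'fx': 459.957302845804, 'fy': 459.957302845804, 'cx': 277.8498651162268, 'cy': 208.57114066918754, 'xyz': array([1.18290308, 0.12085298, 0.47223857]), 'rotation': array([-0.30851905,  0.57781452,  0.66887691, -0.35149688])}
rail [(0.74, array([285., 201.,  14.,  16.])), (0.67, array([134., 161., 283.,  96.]))]
stop_face [(0.86, array([274., 160.,  33.,  84.]))]
jar_center [(0.7, array([136., 150.,  57.,  63.]))]
garlic_press [(0.83, array([291., 163.,  88.,  32.]))]
spatula [(0.86, array([238., 268., 195.,  52.]))]
scoop [(0.96, array([125., 256.,  83.,  68.])), (0.33, array([288., 165.,  87.,  27.]))]
catch_notch [(0.75, array([323., 223.,  41.,  25.]))]
```

View pics/top0.png

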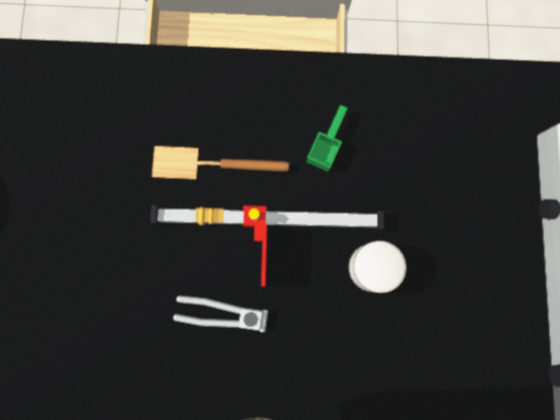

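View pics/scene0.png

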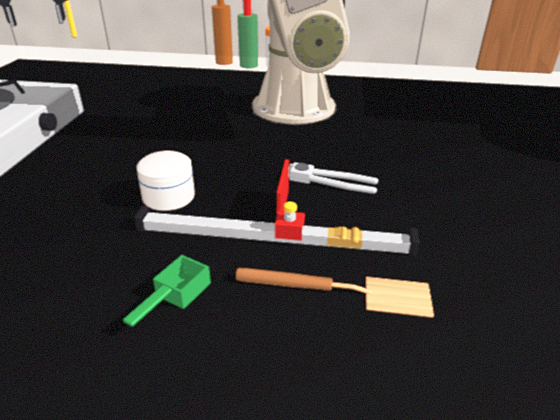

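```bash
cat > h.py <<'E'
from workcell import *
import cv2, numpy as np
from scipy.spatial.transform import Rotation as R
def Rm(q): return R.from_quat(np.r_[q[1:],q[0]]).as_matrix()
def ray(c,uv,z):
    m=camera_model(c);d=Rm(m["rotation"])@np.array([(uv[0]-m["cx"])/m["fx"],(uv[1]-m["cy"])/m["fy"],1])
    return m["xyz"]+d*(z-m["xyz"][2])/d[2]
def proj(c,p):
    m=camera_model(c);q=Rm(m["rotation"]).T@(np.array(p)-m["xyz"])
    return np.array([m["fx"]*q[0]/q[2]+m["cx"],m["fy"]*q[1]/q[2]+m["cy"]])
E
python3 - <<'E'
from h import *
for c in["top","scene"]:
    im=read_camera(c)[:,:,::-1]
    x0,y0,w,h=(140,190,270,110) if c=="top" else (125,140,300,125)
    cr=im[y0:y0+h,x0:x0+w]
    k=2.9 if c=='top' else 2.6
    cv2.imwrite(f"pics/{c}_z.png",cv2.resize(cr,(int(w*k),int(h*k)),interpolation=cv2.INTER_CUBIC))
for l in ["rail","stop_face","catch_notch","jar_center","garlic_press"]:
    for c in ["top"]:
        read_camera(c)
        for r in silhouettes(c,l)[:1]:
            m=r["mask"];cs,_=cv2.findContours(m.astype(np.uint8),0,2);cc=max(cs,key=cv2.contourArea)
            print(l,c,round(r["p"],2),r["extent"],cv2.minAreaRect(cc),cv2.minEnclosingCircle(cc))
E
```

```text
rail top 0.65 [149.6, 207.2, 237.3, 78.1] ((304.3780517578125, 219.4024658203125), (82.62430572509766, 148.13706970214844), 65.22486877441406) ((303.5, 219.5), 79.95320892333984)
stop_face top 0.89 [248.2, 204.6, 22.8, 79.8] ((256.5103454589844, 244.86868286132812), (79.26609802246094, 23.303363800048828), 85.03025817871094) ((255.0, 245.0), 40.02509307861328)
catch_notch top 0.75 [197.0, 210.2, 26.0, 16.1] ((209.0, 216.5), (15.0, 26.0), 90.0) ((209.0, 216.0), 13.928488731384277)
garlic_press top 0.9 [175.6, 298.1, 96.2, 35.8] ((221.2080535888672, 315.15435791015625), (92.68550872802734, 27.110509872436523), 10.007980346679688) ((221.0, 315.5), 47.1302375793457)
```

View pics/top_z.png

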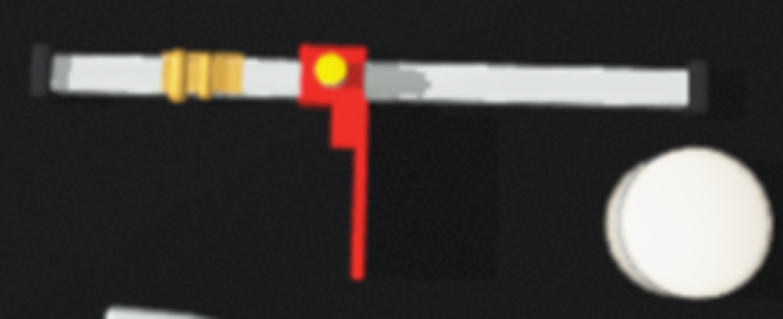

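View pics/scene_z.png

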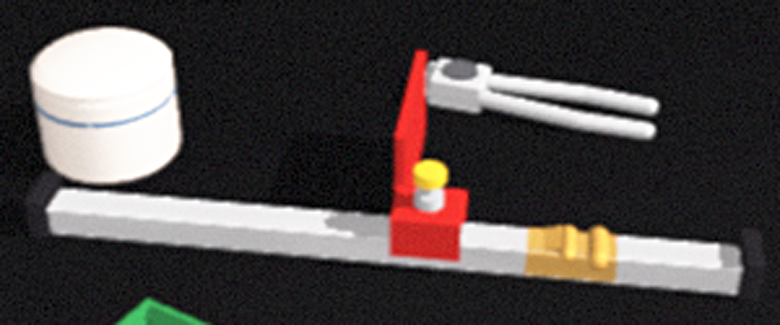

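```bash
python3 - <<'E'
from h import *
f=lambda x,y,z:ray("top",(x/2.9+140,y/2.9+190),z)
a=f(50,74,.02);b=f(688,88,.02);print(a,b,np.linalg.norm(a-b))
e1=f(40,70,.03);e2=f(698,86,.03);print(e1,e2)
u=(a-b)/np.linalg.norm(a-b);print("yaw",np.arctan2(-u[0],u[1]))
mid=(a+b)/2
v=np.array([u[1],-u[0],0])
def rc(p): d=p-mid;return d@v,d@u
print("notch",f(189,76,.02),rc(f(189,76,.02)))
print("plate bottom edge far -y corner",rc(f(364,279,.075)),"near carriage",rc(f(368,110,.075)), rc(f(352,279,.075)))
print("knob",rc(f(330,70,.067)))
jc=f(698,222,.079);print("jar",jc,rc(jc))
print("press head",rc(ray("top",(268,312),.027)),rc(ray("top",(245,302),.027)),rc(ray("top",(180,298),.01)))
# mid from other
print("mid",mid, "Tool R",Rm(get_state()["orientation"]))
fs=lambda x,y,z:ray("scene",(x/2.6+125,y/2.6+140),z)
print("scene notch",rc(fs(580,240,.02)),"scene plate top robot-end",rc(fs(418,52,.075)),"rail ends",rc(fs(55,199,.02)),rc(fs(735,255,.02)),"jar",rc(fs(103,55,.079)))
E
```

```text
[0.57585173 0.25180719 0.02      ] [ 0.57981164 -0.18938836  0.02      ] 0.44121331597167096
[0.57697134 0.2561275  0.03      ] [ 0.57996326 -0.1939041   0.03      ]
yaw 0.008975188822206702
notch [0.57743489 0.15684045 0.02      ] (np.float64(0.0007307670525281503), np.float64(0.12562954016540642))
plate bottom edge far -y corner (np.float64(-0.1345821998745489), np.float64(0.001371418983754035)) near carriage (np.float64(-0.026826900365202352), np.float64(0.0013704919921880849)) (np.float64(-0.13471192568687665), np.float64(0.008960338540302858))
knob (np.float64(-3.121360781688569e-05), np.float64(0.02692429958443729))
jar [ 0.48481842 -0.18094086  0.079     ] (np.float64(-0.09491357888950261), np.float64(-0.2113069271214624))
press head (np.float64(-0.18404767616161416), np.float64(-0.004154144892831444)) (np.float64(-0.16584879713389697), np.float64(0.04064619005972676)) (np.float64(-0.16096604477670162), np.float64(0.16897563789102477))
mid [0.57783169 0.03120942 0.02      ] Tool R [[ 4.68954259e-06  4.15789923e-01 -9.09460686e-01]
 [-1.32412101e-04 -9.09460678e-01 -4.15789920e-01]
 [-9.99999991e-01  1.22373465e-04  5.07906628e-05]]
scene notch (np.float64(-0.0015340068691223647), np.float64(0.12098325637807067)) scene plate top robot-end (np.float64(-0.13074286559508097), np.float64(0.0024988916374043693)) rail ends (np.float64(0.0024325068505686755), np.float64(-0.21954795522331644)) (np.float64(0.0003359631520237658), np.float64(0.2158096854356597)) jar (np.float64(-0.08763864463237936), np.float64(-0.21023042973049136))
```

step_arm(
  targets=[
    [[-8.25,0,0],[0,0,0],5],
    [[-8.25,0,0],[0,0,0],5],
    [[-8.25,0,0],[0,0,0],5],
    [[-8.25,0,0],[0,0,0],5],
    [[-8.25,0,0],[0,0,0],5],
    [[-8.25,0,0],[0,0,0],5],
    [[-8.25,0,0],[0,0,0],5],
    [[-8.25,0,0],[0,0,0],5],
    [[0,0,0],[0,1.0,-2],5],
    [[0,0,0],[0,2,-4],5],
  ],
)

```text
clock: 2.4
tcp_pos: [0.2679, -0.4643, 0.2308]
orientation: [0.502, 0.498, 0.501, -0.499]
wrist_force: [1.6, -0.1, 0.0]
finger_gap: 0.0501
```

step_arm(
  targets=[
    [[0,0,0],[0,2,-4],5],
    [[0,0,0],[0,2,-4],5],
    [[0,0,0],[0,2,-4],5],
    [[0,0,0],[0,2,-4],5],
    [[0,0,0],[0,2,-4],5],
    [[0,0,0],[0,2,-4],5],
    [[0,0,0],[0,2,-4],5],
    [[0,0,0],[0,2,-4],5],
    [[0,0,0],[0,2,-4],5],
    [[0,0,0],[0,2,-4],5],
  ],
)

```text
clock: 3.4
tcp_pos: [0.4651, -0.059, 0.2316]
orientation: [0.503, 0.498, 0.502, -0.497]
wrist_force: [1.3, -0.0, -0.3]
finger_gap: 0.0498
```

step_arm(
  targets=[
    [[0,0,0],[0,1.6,-2],5],
    [[0,0,0],[0,1.6,-2],5],
    [[0,0,0],[3,0,0],5],
    [[0,0,0],[4,0,0],5],
    [[0,0,0],[4,0,0],5],
    [[0,0,0],[4,0,0],5],
    [[0,0,0],[3,0,0],5],
    [[0,0,0],[2,0,0],5],
    [[0,0,0],[0,0,0],5],
    [[0,0,0],[0,0,0],5],
  ],
)

```text
clock: 4.4
tcp_pos: [0.4962, -0.0204, 0.0316]
orientation: [0.502, 0.497, 0.503, -0.498]
wrist_force: [0.1, 0.4, 0.0]
finger_gap: 0.0499
```

```bash
python3 - <<'E'
from h import *
s=get_state();print(s["tcp_pos"],s["wrist_force"])
for c in["top","scene"]:
    im=read_camera(c)[:,:,::-1];cv2.imwrite(f"pics/{c}_1.png",im)
E
```

```text
[ 0.49615064 -0.02044865  0.03156363] [0.09816432 0.43662921 0.03749549]
```

View pics/scene_1.png

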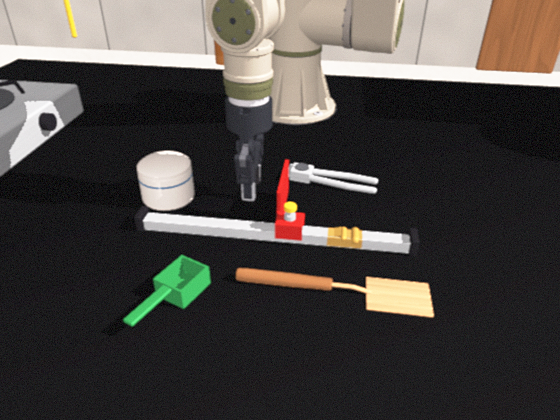

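step_arm(
  targets=[
    [[0,0,0],[0,0,-1],5],
    [[0,0,0],[0,0,-1],5],
    [[0,0,0],[0,0,-1],5],
    [[0,0,0],[0,0,-0.5],5],
    [[0,0,0],[0,0,-0.5],5],
    [[0,0,0],[0,0,-0.5],5],
    [[0,0,0],[0,0,-0.5],5],
    [[0,0,0],[0,0,-0.5],5],
    [[0,0,0],[0,0,-0.5],5],
    [[0,0,0],[0,0,-0.5],5],
  ],
)

```text
clock: 5.5
tcp_pos: [0.4955, 0.0448, 0.0313]
orientation: [0.502, 0.498, 0.502, -0.498]
wrist_force: [-0.0, -1.3, 1.5]
finger_gap: 0.0501
```

```bash
python3 - <<'E'
from h import *
s=get_state();print(s["tcp_pos"],s["wrist_force"])
im=read_camera("top")[:,:,::-1]
x0,y0,w,h=140,190,270,110
cv2.imwrite("pics/top_2.png",cv2.resize(im[y0:y0+h,x0:x0+w],None,fx=2.9,fy=2.9,interpolation=2))
E
```

```text
[0.49554451 0.04481846 0.03127481] [-0.04088614 -1.29106061  1.500333  ]
```

View pics/top_2.png

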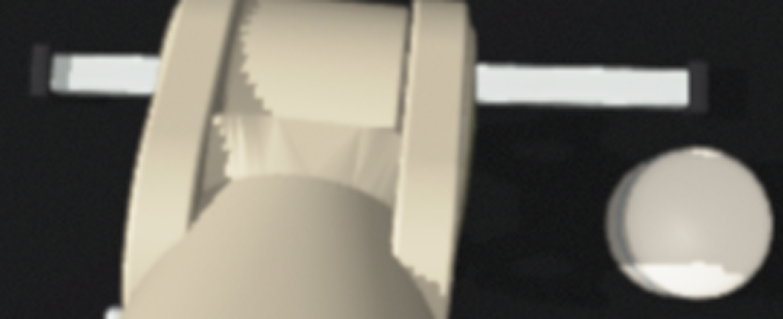

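step_arm(
  targets=[
    [[0,0,0],[0,0,-0.4],5],
    [[0,0,0],[0,0,-0.4],5],
    [[0,0,0],[0,0,-0.4],5],
    [[0,0,0],[0,0,-0.4],5],
    [[0,0,0],[0,0,-0.4],5],
    [[0,0,0],[0,0,-0.4],5],
    [[0,0,0],[0,0,-0.4],5],
    [[0,0,0],[0,0,-0.4],5],
    [[0,0,0],[0,0,-0.4],5],
    [[0,0,0],[0,0,-0.4],5],
  ],
)

```text
clock: 6.55
tcp_pos: [0.4951, 0.0849, 0.0313]
orientation: [0.503, 0.497, 0.502, -0.498]
wrist_force: [0.4, -1.2, -0.5]
finger_gap: 0.05
```

```bash
cat > z.py <<'E'
from h import *
import sys
s=get_state();print(s["tcp_pos"],s["wrist_force"])
im=read_camera("scene")[:,:,::-1]
x0,y0,w,h=240,130,200,140
cv2.imwrite(f"pics/{sys.argv[1]}.png",cv2.resize(im[y0:y0+h,x0:x0+w],None,fx=4,fy=4,interpolation=2))
E
python3 z.py s3
```

```text
[0.49507993 0.08492312 0.03128204] [ 0.42067313 -1.22307506 -0.4547195 ]
```

View pics/s3.png

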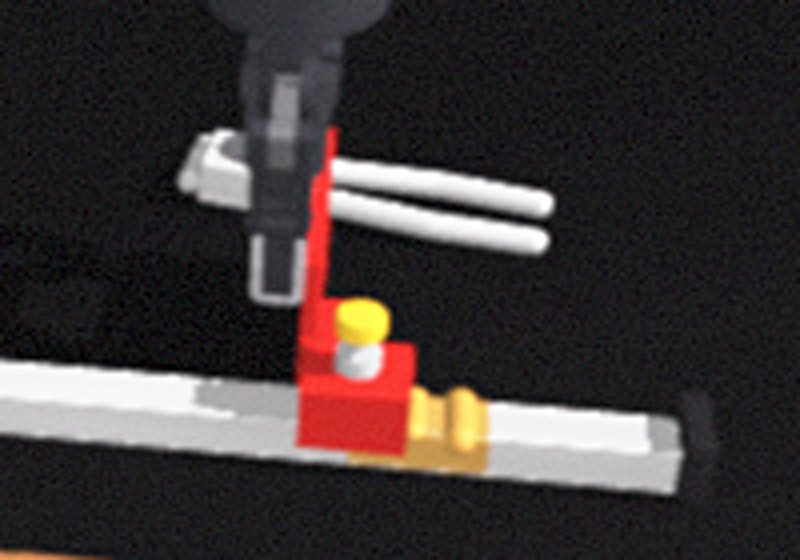

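step_arm(
  targets=[
    [[0,0,0],[0,0,-0.2],5],
    [[0,0,0],[0,0,-0.2],5],
    [[0,0,0],[0,0,-0.2],5],
    [[0,0,0],[0,0,-0.2],5],
    [[0,0,0],[0,0,-0.2],5],
    [[0,0,0],[0,0,-0.2],5],
    [[0,0,0],[0,0,-0.1],5],
    [[0,0,0],[0,0,-0.1],5],
    [[0,0,0],[0,0,-0.1],5],
    [[0,0,0],[0,0,-0.1],5],
  ],
)

```text
clock: 7.6
tcp_pos: [0.4949, 0.0994, 0.0313]
orientation: [0.503, 0.497, 0.502, -0.499]
wrist_force: [-0.7, -4.8, 0.5]
finger_gap: 0.0499
```

step_arm(
  targets=[
    [[0,0,0],[0,0,-0.1],5],
    [[0,0,0],[0,0,-0.1],5],
    [[0,0,0],[0,0,-0.1],5],
    [[0,0,0],[0,0,-0.1],5],
    [[0,0,0],[0,0,0],5],
    [[0,0,0],[0,0,0],5],
    [[0,0,0],[0,0,0],5],
    [[0,0,0],[0,0,0],5],
    [[0,0,0],[0,0,0],5],
    [[0,0,0],[0,0,0],5],
  ],
)

```text
clock: 8.6
tcp_pos: [0.4949, 0.1048, 0.0313]
orientation: [0.502, 0.498, 0.503, -0.497]
wrist_force: [0.8, 0.1, -0.6]
finger_gap: 0.0499
```

```bash
python3 z.py s4
```

```text
[0.49487697 0.10475556 0.03126361] [ 0.77100656  0.0653706  -0.57752194]
```

View pics/s4.png

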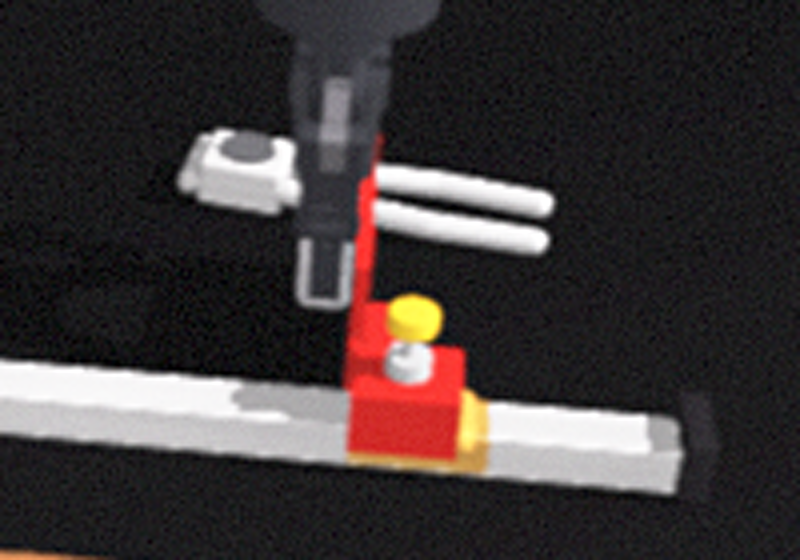

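step_arm(
  targets=[
    [[0,0,0],[0,0,-0.1],5],
    [[0,0,0],[0,0,-0.1],5],
    [[0,0,0],[0,0,-0.1],5],
    [[0,0,0],[0,0,-0.1],5],
    [[0,0,0],[0,0,0],5],
    [[0,0,0],[0,0,0],5],
    [[0,0,0],[0,0,0],5],
    [[0,0,0],[0,0,0],5],
    [[0,0,0],[0,0,0],5],
    [[0,0,0],[0,0,0],5],
  ],
)

```text
clock: 9.65
tcp_pos: [0.4948, 0.1087, 0.0313]
orientation: [0.502, 0.498, 0.503, -0.497]
wrist_force: [0.0, -0.3, 0.2]
finger_gap: 0.0501
```

```bash
python3 z.py s5
```

```text
[0.49484843 0.10869886 0.03126654] [ 0.03359225 -0.33727204  0.19226596]
```

View pics/s5.png

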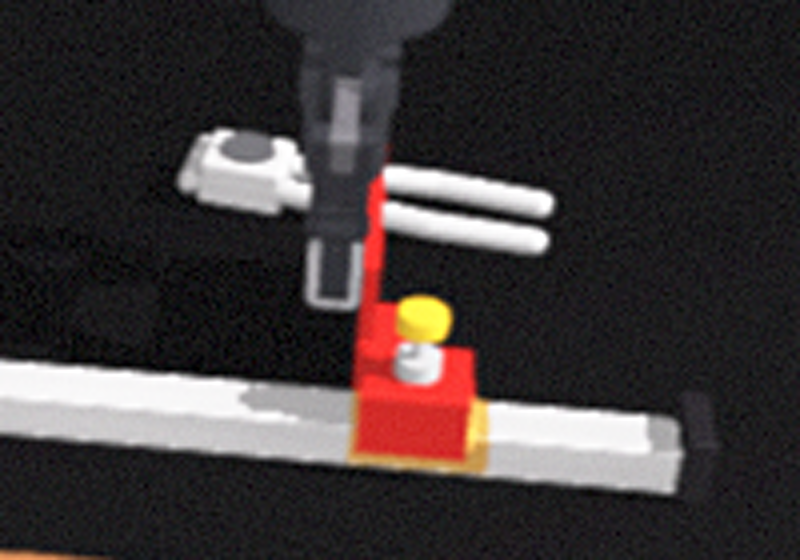

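step_arm(
  targets=[
    [[0,0,0],[0,0,-0.1],5],
    [[0,0,0],[0,0,-0.1],5],
    [[0,0,0],[0,0,-0.1],5],
    [[0,0,0],[0,0,-0.1],5],
    [[0,0,0],[0,0,0],5],
    [[0,0,0],[0,0,0],5],
    [[0,0,0],[0,0,0],5],
    [[0,0,0],[0,0,0],5],
    [[0,0,0],[0,0,0],5],
    [[0,0,0],[0,0,0],5],
  ],
)

```text
clock: 10.7
tcp_pos: [0.4948, 0.1126, 0.0313]
orientation: [0.502, 0.498, 0.502, -0.497]
wrist_force: [-0.1, -0.2, 0.5]
finger_gap: 0.0499
```

```bash
python3 z.py s6
```

```text
[0.49478016 0.11259087 0.03129426] [-0.06214067 -0.24454857  0.53395215]
```

View pics/s6.png

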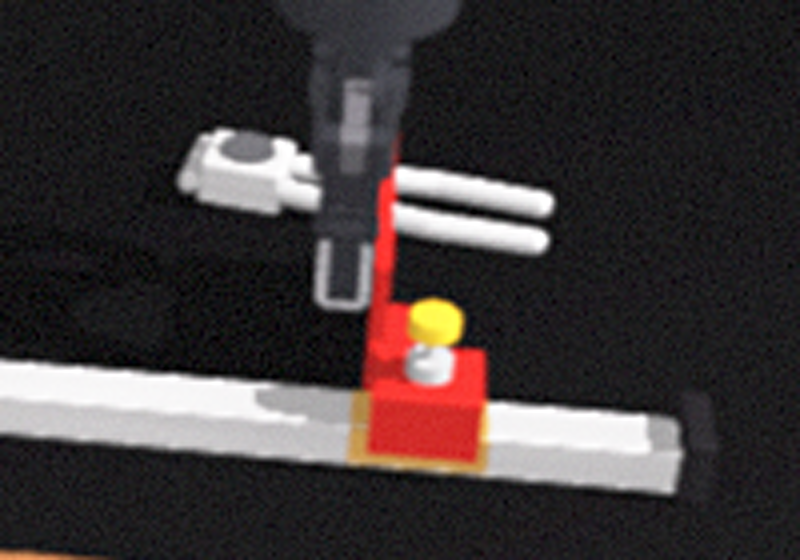

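step_arm(
  targets=[
    [[0,0,0],[0,0,-0.05],5],
    [[0,0,0],[0,0,-0.05],5],
    [[0,0,0],[0,0,-0.05],5],
    [[0,0,0],[0,0,-0.05],5],
    [[0,0,0],[0,0,0],5],
    [[0,0,0],[0,0,0],5],
    [[0,0,0],[0,0,0],5],
    [[0,0,0],[0,0,0],5],
    [[0,0,0],[0,0,0],5],
    [[0,0,0],[0,0,0],5],
  ],
)

```text
clock: 11.75
tcp_pos: [0.4948, 0.1146, 0.0313]
orientation: [0.502, 0.498, 0.502, -0.498]
wrist_force: [0.1, 0.5, 0.3]
finger_gap: 0.0502
```

```bash
python3 z.py s7
```

```text
[0.49477491 0.11458924 0.03127625] [0.05206237 0.48016097 0.27429756]
```

View pics/s7.png

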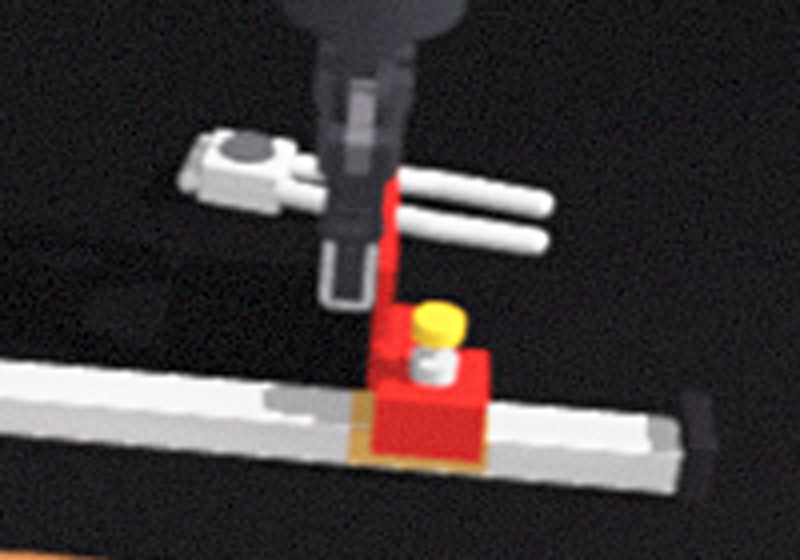

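step_arm(
  targets=[
    [[0,0,0],[0,0,-0.05],5],
    [[0,0,0],[0,0,-0.05],5],
    [[0,0,0],[0,0,-0.05],5],
    [[0,0,0],[0,0,-0.05],5],
    [[0,0,0],[0,0,0],5],
    [[0,0,0],[0,0,0],5],
    [[0,0,0],[0,0,0],5],
    [[0,0,0],[0,0,0],5],
    [[0,0,0],[0,0,0],5],
    [[0,0,0],[0,0,0],5],
  ],
)

```text
clock: 12.8
tcp_pos: [0.4947, 0.1166, 0.0313]
orientation: [0.502, 0.497, 0.502, -0.498]
wrist_force: [-0.3, 0.0, -0.2]
finger_gap: 0.0503
```

```bash
python3 z.py s8
```

```text
[0.49473142 0.11656122 0.03125085] [-0.30702745  0.00639823 -0.19319098]
```

View pics/s8.png

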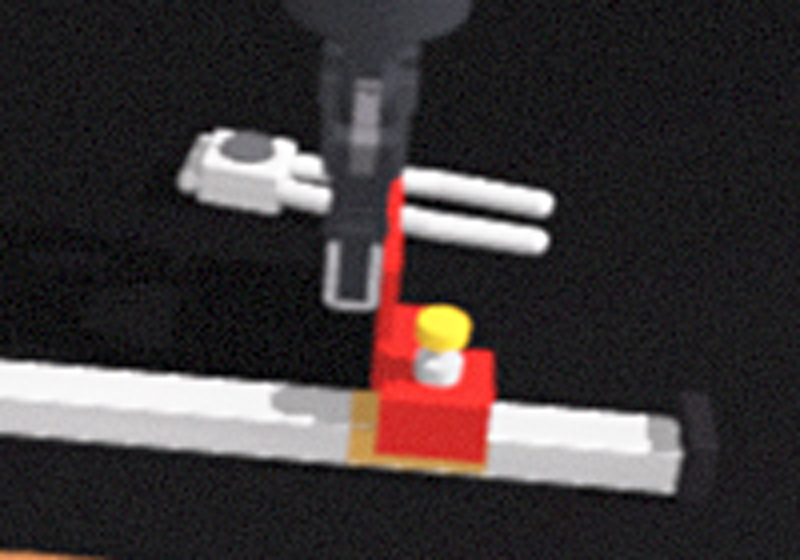

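step_arm(
  targets=[
    [[0,0,0],[0,0,-0.05],5],
    [[0,0,0],[0,0,-0.05],5],
    [[0,0,0],[0,0,-0.05],5],
    [[0,0,0],[0,0,-0.05],5],
    [[0,0,0],[0,0,0],5],
    [[0,0,0],[0,0,0],5],
    [[0,0,0],[0,0,0],5],
    [[0,0,0],[0,0,0],5],
    [[0,0,0],[0,0,0],5],
    [[0,0,0],[0,0,0],5],
  ],
)

```text
clock: 13.85
tcp_pos: [0.4947, 0.1186, 0.0313]
orientation: [0.502, 0.498, 0.502, -0.497]
wrist_force: [1.1, 0.7, -1.0]
finger_gap: 0.0502
```

```bash
python3 z.py s9
```

```text
[0.49474465 0.11861568 0.03126827] [ 1.05178013  0.71360806 -1.04042688]
```

View pics/s9.png

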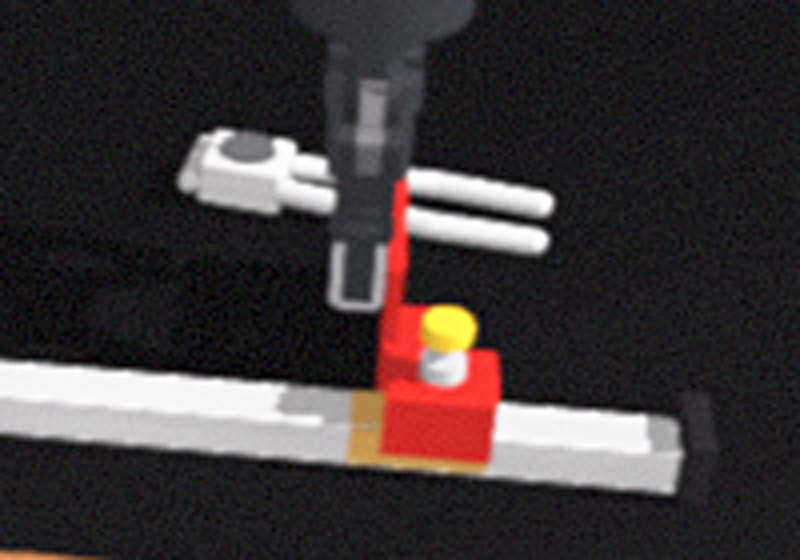

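step_arm(
  targets=[
    [[0,0,0],[0,0,-0.05],5],
    [[0,0,0],[0,0,-0.05],5],
    [[0,0,0],[0,0,0],5],
    [[0,0,0],[0,0,0],5],
    [[0,0,0],[0,0,0],5],
    [[0,0,0],[0,0,0],5],
    [[0,0,0],[0,0,0],5],
    [[0,0,0],[0,0,0],5],
    [[0,0,0],[0,0,0],5],
    [[0,0,0],[0,0,0],5],
  ],
)

```text
clock: 14.9
tcp_pos: [0.4947, 0.1195, 0.0313]
orientation: [0.503, 0.497, 0.502, -0.498]
wrist_force: [0.3, -2.1, -0.2]
finger_gap: 0.05
```

```bash
python3 z.py s10
```

```text
[0.49472532 0.11947098 0.03127114] [ 0.29759515 -2.1475141  -0.20031857]
```

View pics/s10.png

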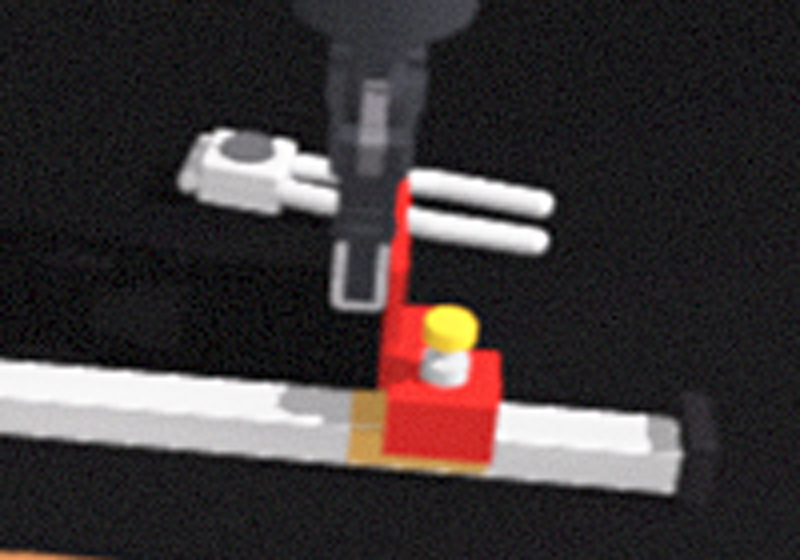

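step_arm(
  targets=[
    [[0,0,0],[0,0,-0.05],5],
    [[0,0,0],[0,0,0],5],
    [[0,0,0],[0,0,0],5],
    [[0,0,0],[0,0,0],5],
    [[0,0,0],[0,0,0],5],
    [[0,0,0],[0,0,0],5],
    [[0,0,0],[0,0,0],5],
    [[0,0,0],[0,0,0],5],
    [[0,0,0],[0,0,0],5],
    [[0,0,0],[0,0,0],5],
  ],
)

```text
clock: 15.95
tcp_pos: [0.4947, 0.1199, 0.0313]
orientation: [0.503, 0.497, 0.502, -0.498]
wrist_force: [1.0, -5.2, 0.4]
finger_gap: 0.0503
```

step_arm(
  targets=[
    [[0,0,0],[0,0,1],5],
    [[0,0,0],[0,0,3],5],
    [[0,0,0],[-4,0,0],5],
    [[0,0,0],[-4,0,0],5],
    [[0,0,0],[-4,0,0],5],
    [[0,0,0],[0,-0.2,4],5],
    [[0,0,0],[0,-0.2,4],5],
    [[0,0,0],[0,-0.2,4],5],
    [[0,0,0],[0,-0.2,4],5],
    [[0,0,0],[0,0,4],5],
  ],
)

```text
clock: 16.95
tcp_pos: [0.4888, -0.1211, 0.1514]
orientation: [0.503, 0.498, 0.503, -0.497]
wrist_force: [0.5, -0.9, 0.6]
finger_gap: 0.0501
```

step_arm(
  targets=[
    [[0,0,0],[0,0,4],5],
    [[0,0,0],[0,0,4],5],
    [[0,0,0],[0,0,4],5],
    [[0,0,0],[0,0,2],5],
    [[0,0,0],[0,0,0],5],
    [[0,0,0],[0,0,0],5],
    [[0,0,0],[0,0,0],5],
    [[0,0,0],[0,0,0],5],
    [[0,0,0],[0,0,0],5],
    [[0,0,0],[0,0,0],5],
  ],
)

```text
clock: 17.95
tcp_pos: [0.4907, -0.2592, 0.1515]
orientation: [0.503, 0.497, 0.503, -0.497]
wrist_force: [-0.2, -0.6, 0.4]
finger_gap: 0.0498
```

```bash
python3 - <<'E'
from h import *
s=get_state();print(s["tcp_pos"],s["wrist_force"])
im=read_camera("top")[:,:,::-1]
x0,y0,w,h=140,190,270,150
cv2.imwrite("pics/top_5.png",cv2.resize(im[y0:y0+h,x0:x0+w],None,fx=2.9,fy=2.9,interpolation=2))
E
python3 z.py s11
```

```text
[ 0.49068027 -0.25920727  0.15149215] [-0.24577221 -0.58592202  0.42518344]
[ 0.49063122 -0.25937628  0.15144196] [0.0621642  0.05784494 0.66360634]
```

View pics/top_5.png

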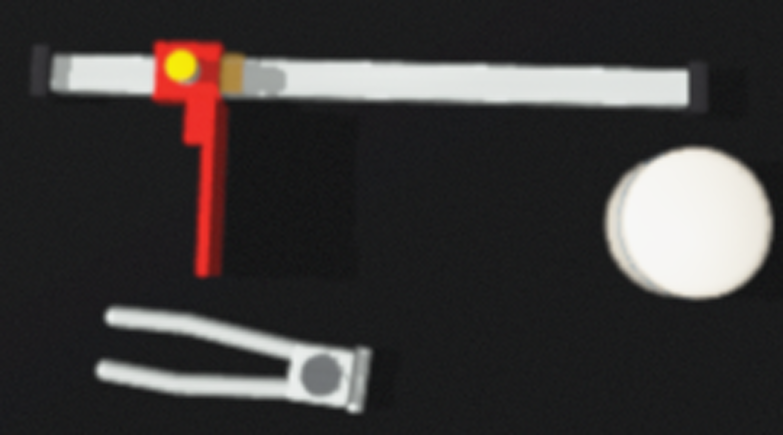

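View pics/s11.png

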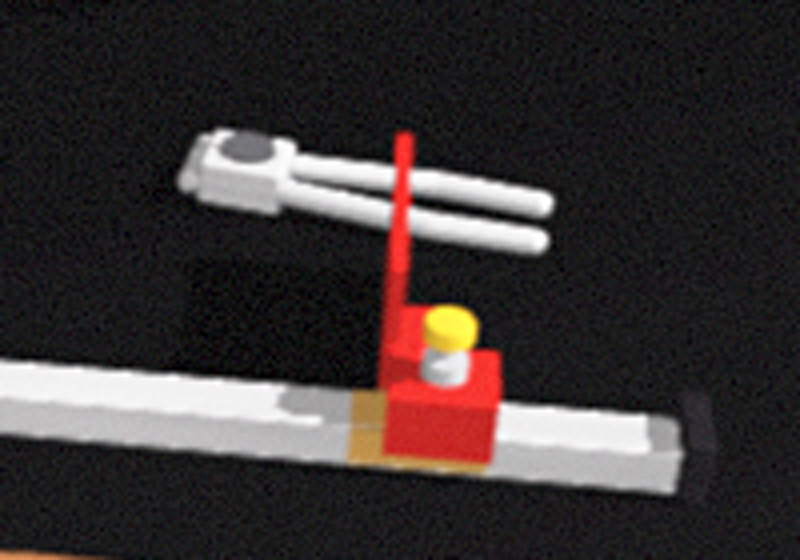

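step_arm(
  targets=[
    [[0,0,0],[3,-0.3,0],5],
    [[0,0,0],[4,0,0],5],
    [[0,0,0],[3,0,0],5],
    [[0,0,0],[2,0,0],5],
    [[0,0,0],[0,0,-0.5],5],
    [[0,0,0],[0,0,-0.5],5],
    [[0,0,0],[0,0,-0.5],5],
    [[0,0,0],[0,0,-0.5],5],
    [[0,0,0],[0,0,-0.5],5],
    [[0,0,0],[0,0,-0.5],5],
  ],
)

```text
clock: 19.05
tcp_pos: [0.4879, -0.2308, 0.0325]
orientation: [0.504, 0.497, 0.501, -0.498]
wrist_force: [-1.2, -3.8, 2.8]
finger_gap: 0.0498
```

```bash
python3 - <<'E'
from h import *
s=get_state();print(s["tcp_pos"],s["wrist_force"])
im=read_camera("scene")[:,:,::-1]
cv2.imwrite("pics/s12.png",im)
E
```

```text
[ 0.48787198 -0.23081017  0.03248683] [-1.1871044  -3.80164437  2.84219765]
```

View pics/s12.png

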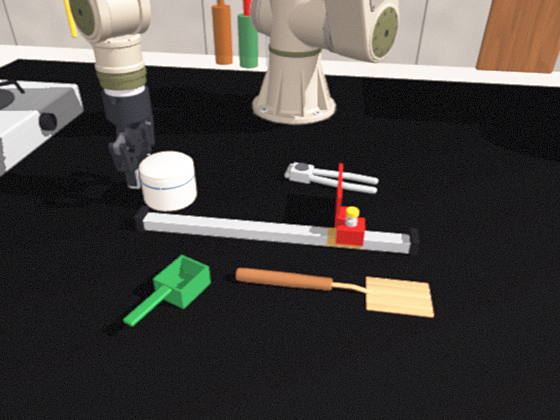

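step_arm(
  targets=[
    [[0,0,0],[0,0,-0.5],5],
    [[0,0,0],[0,0,-0.8],5],
    [[0,0,0],[0,0,-0.8],5],
    [[0,0,0],[0,0,-0.8],5],
    [[0,0,0],[0,0,-0.8],5],
    [[0,0,0],[0,0,-0.8],5],
    [[0,0,0],[0,0,-0.8],5],
    [[0,0,0],[0,0,-0.8],5],
    [[0,0,0],[0,0,-0.8],5],
    [[0,0,0],[0,0,-0.8],5],
  ],
)

```text
clock: 20.1
tcp_pos: [0.4864, -0.1524, 0.0313]
orientation: [0.503, 0.497, 0.502, -0.498]
wrist_force: [0.5, -5.5, 4.7]
finger_gap: 0.05
```

step_arm(
  targets=[
    [[0,0,0],[0,0,-0.8],5],
    [[0,0,0],[0,0,-0.8],5],
    [[0,0,0],[0,0,-0.8],5],
    [[0,0,0],[0,0,-0.8],5],
    [[0,0,0],[0,0,-0.8],5],
    [[0,0,0],[0,0,-0.8],5],
    [[0,0,0],[0,0,-0.8],5],
    [[0,0,0],[0,0,-0.8],5],
    [[0,0,0],[0,0,-0.6],5],
    [[0,0,0],[0,0,-0.4],5],
  ],
)

```text
clock: 21.1
tcp_pos: [0.4852, -0.0783, 0.0311]
orientation: [0.502, 0.497, 0.503, -0.498]
wrist_force: [-0.7, -5.1, 2.9]
finger_gap: 0.0496
```

```bash
python3 - <<'E'
from h import *
s=get_state();print(s["tcp_pos"],s["wrist_force"])
im=read_camera("scene")[:,:,::-1]
cv2.imwrite("pics/s13.png",im)
E
```

```text
[ 0.48523851 -0.07831449  0.0311481 ] [-0.65519646 -5.13977358  2.86475284]
```

View pics/s13.png

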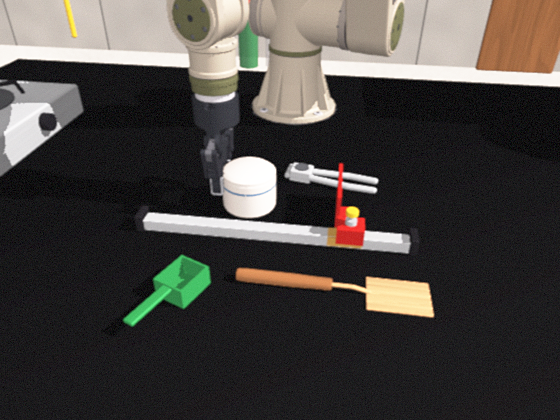

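step_arm(
  targets=[
    [[0,0,0],[0,0,-0.8],5],
    [[0,0,0],[0,0,-0.8],5],
    [[0,0,0],[0,0,-0.8],5],
    [[0,0,0],[0,0,-0.8],5],
    [[0,0,0],[0,0,-0.8],5],
    [[0,0,0],[0,0,-0.8],5],
    [[0,0,0],[0,0,-0.8],5],
    [[0,0,0],[0,0,-0.8],5],
    [[0,0,0],[0,0,-0.6],5],
    [[0,0,0],[0,0,-0.4],5],
  ],
)

```text
clock: 22.15
tcp_pos: [0.4847, -0.0042, 0.0311]
orientation: [0.502, 0.497, 0.503, -0.497]
wrist_force: [-0.8, -3.2, 0.8]
finger_gap: 0.0495
```

step_arm(
  targets=[
    [[0,0,0],[0,0,-0.3],5],
    [[0,0,0],[0,0,-0.3],5],
    [[0,0,0],[0,0,-0.3],5],
    [[0,0,0],[0,0,-0.3],5],
    [[0,0,0],[0,0,-0.2],5],
    [[0,0,0],[0,0,-0.2],5],
    [[0,0,0],[0,0,-0.2],5],
    [[0,0,0],[0,0,-0.2],5],
    [[0,0,0],[0,0,-0.2],5],
    [[0,0,0],[0,0,-0.2],5],
  ],
)

```text
clock: 23.15
tcp_pos: [0.4847, 0.0192, 0.0313]
orientation: [0.502, 0.497, 0.502, -0.498]
wrist_force: [-0.1, -1.3, -1.3]
finger_gap: 0.0498
```

```bash
python3 z.py s14
```

```text
[0.48467718 0.01915395 0.03125601] [-0.11815655 -1.30260281 -1.33620065]
```

View pics/s14.png

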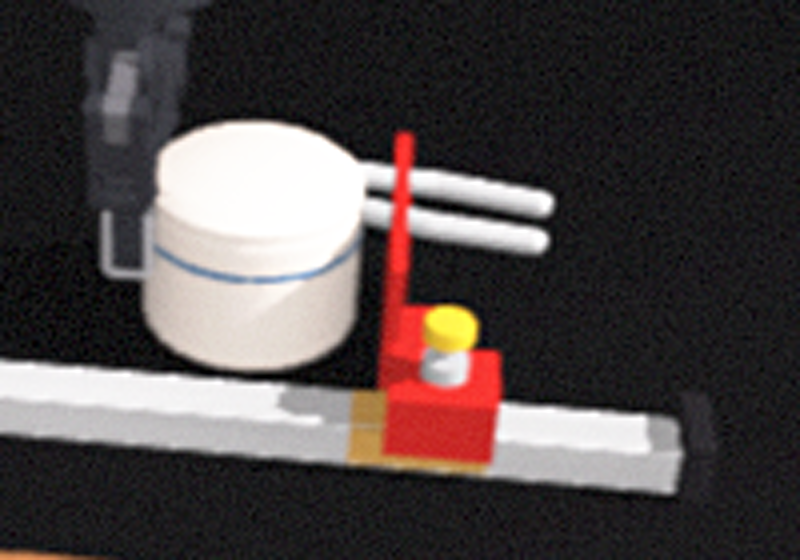

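step_arm(
  targets=[
    [[0,0,0],[0,0,-0.1],5],
    [[0,0,0],[0,0,-0.1],5],
    [[0,0,0],[0,0,-0.1],5],
    [[0,0,0],[0,0,-0.1],5],
    [[0,0,0],[0,0,-0.1],5],
    [[0,0,0],[0,0,-0.1],5],
    [[0,0,0],[0,0,-0.1],5],
    [[0,0,0],[0,0,-0.1],5],
    [[0,0,0],[0,0,-0.1],5],
    [[0,0,0],[0,0,0],5],
  ],
)

```text
clock: 24.2
tcp_pos: [0.4846, 0.0282, 0.0313]
orientation: [0.502, 0.497, 0.503, -0.497]
wrist_force: [0.1, -0.7, -2.1]
finger_gap: 0.05
```

```bash
python3 z.py s15
```

```text
[0.48459551 0.02816209 0.03125601] [ 0.06117221 -0.65271556 -2.13373477]
```

View pics/s15.png

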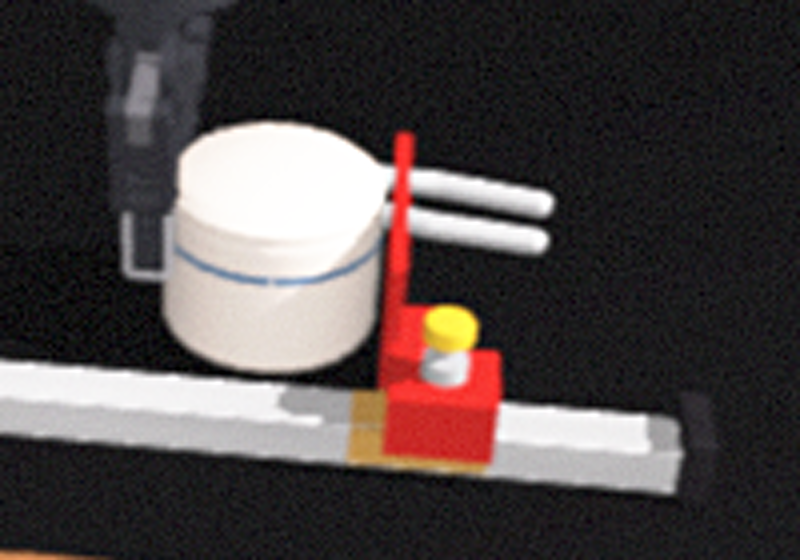

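step_arm(
  targets=[
    [[0,0,0],[0,0,-0.05],5],
    [[0,0,0],[0,0,-0.05],5],
    [[0,0,0],[0,0,-0.05],5],
    [[0,0,0],[0,0,-0.05],5],
    [[0,0,0],[0,0,-0.05],5],
    [[0,0,0],[0,0,0],5],
    [[0,0,0],[0,0,0],5],
    [[0,0,0],[0,0,0],5],
    [[0,0,0],[0,0,0],5],
    [[0,0,0],[0,0,0],5],
  ],
)

```text
clock: 25.25
tcp_pos: [0.4846, 0.0305, 0.0312]
orientation: [0.502, 0.498, 0.502, -0.498]
wrist_force: [0.1, -1.3, -0.9]
finger_gap: 0.0499
```

```bash
python3 z.py s16
```

```text
[0.48459131 0.03052339 0.03124642] [ 0.08021811 -1.2803641  -0.93966812]
```

View pics/s16.png

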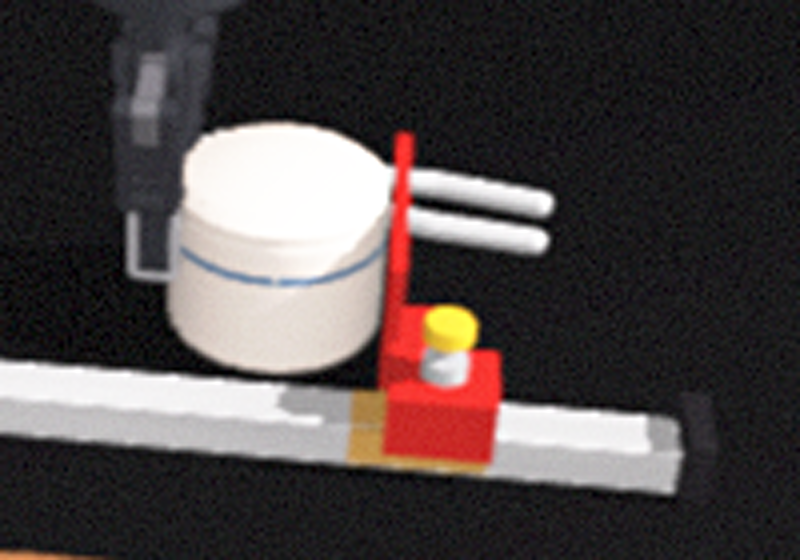

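step_arm(
  targets=[
    [[0,0,0],[0,0,-0.05],5],
    [[0,0,0],[0,0,-0.05],5],
    [[0,0,0],[0,0,0],5],
    [[0,0,0],[0,0,0],5],
    [[0,0,0],[0,0,0],5],
    [[0,0,0],[0,0,0],5],
    [[0,0,0],[0,0,0],5],
    [[0,0,0],[0,0,0],5],
    [[0,0,0],[0,0,0],5],
    [[0,0,0],[0,0,0],5],
  ],
)

```text
clock: 26.3
tcp_pos: [0.4846, 0.0315, 0.0313]
orientation: [0.502, 0.498, 0.502, -0.498]
wrist_force: [-0.3, -1.5, -1.2]
finger_gap: 0.0499
```

step_arm(
  targets=[
    [[0,0,0],[0,0,-0.05],5],
    [[0,0,0],[0,0,-0.05],5],
    [[0,0,0],[0,0,0],5],
    [[0,0,0],[0,0,0],5],
    [[0,0,0],[0,0,0],5],
    [[0,0,0],[0,0,0],5],
    [[0,0,0],[0,0,0],5],
    [[0,0,0],[0,0,0],5],
    [[0,0,0],[0,0,0],5],
    [[0,0,0],[0,0,0],5],
  ],
)

```text
clock: 27.3
tcp_pos: [0.4846, 0.0323, 0.0313]
orientation: [0.503, 0.497, 0.502, -0.498]
wrist_force: [-0.2, -4.3, -0.2]
finger_gap: 0.0503
```

```bash
python3 z.py s17
```

```text
[0.48464189 0.03227868 0.03131528] [-0.20326662 -4.29371156 -0.18979211]
```

View pics/s17.png

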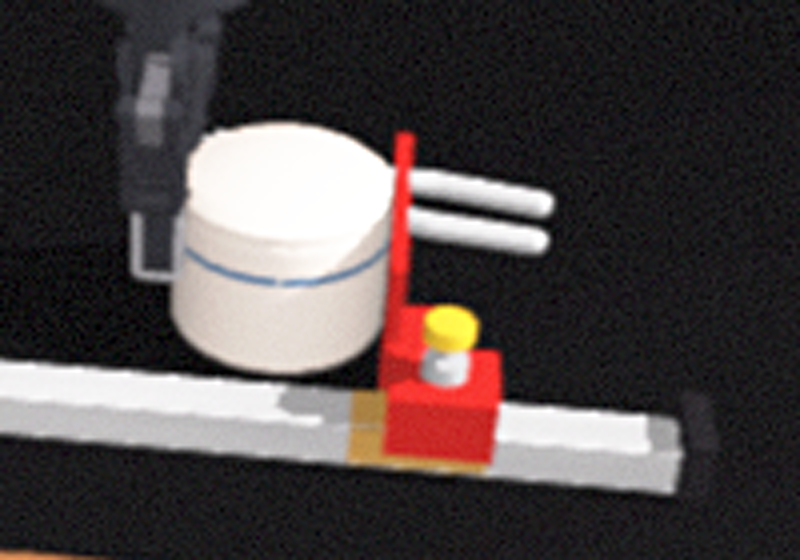

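step_arm(
  targets=[
    [[0,0,0],[0,0,0.5],5],
    [[0,0,0],[0,0,1.5],5],
    [[0,0,0],[0,0,3],5],
    [[0,0,0],[0,0,3],5],
    [[0,0,0],[-2,0,4],5],
    [[0,0,0],[-3,0,4],5],
    [[0,0,0],[-3,0,4],5],
    [[0,0,0],[-3,0,4],5],
    [[0,0,0],[-3,0,3],5],
    [[0,0,0],[0,0,0],5],
  ],
)

```text
clock: 28.35
tcp_pos: [0.4901, -0.2423, 0.1758]
orientation: [0.505, 0.499, 0.498, -0.497]
wrist_force: [-0.1, -0.2, -0.4]
finger_gap: 0.0503
```

```bash
python3 z.py s18; python3 - <<'E'
from h import *
im=read_camera("top")[:,:,::-1]
x0,y0,w,h=140,190,270,150
cv2.imwrite("pics/top_18.png",cv2.resize(im[y0:y0+h,x0:x0+w],None,fx=2.9,fy=2.9,interpolation=2))
E
```

```text
[ 0.49012615 -0.24232795  0.17579248] [-0.11791456 -0.2056627  -0.4299364 ]
```

View pics/s18.png

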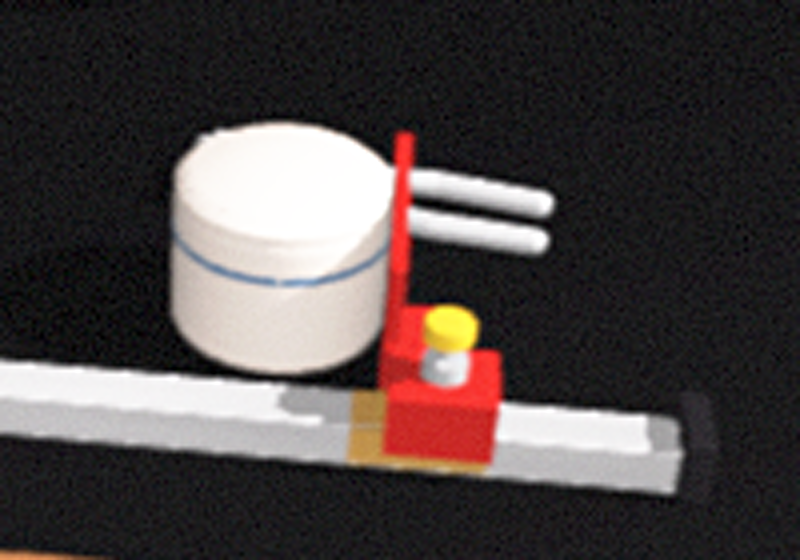

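View pics/top_18.png

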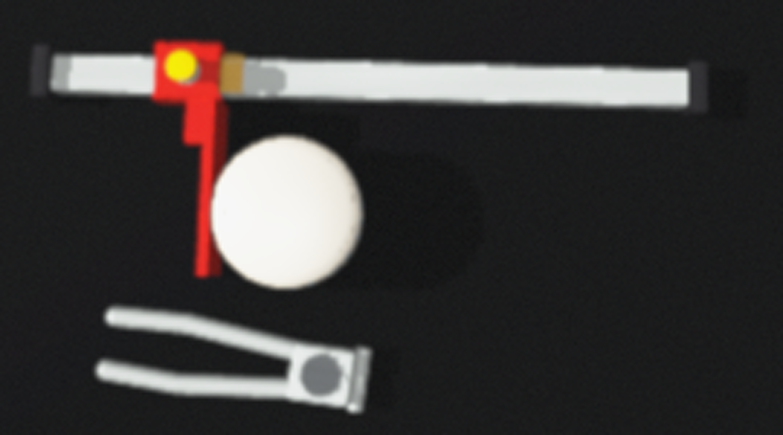

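```bash
python3 - <<'E'
from h import *
f=lambda x,y,z:ray("top",(x/2.9+140,y/2.9+190),z)
print(f(287,212,.079),f(181,66,.067),f(213,190,.075))
print(get_state()["qvel"].round(3),hand_in())
E
```

```text
[0.48389731 0.08147021 0.079     ] [0.57714579 0.15526756 0.067     ] [0.49668264 0.12935871 0.075     ]
the job is handed in; nothing more can be done
[ 0.029  0.009 -0.056 -0.003 -0.005  0.002] None
```

The stop is in its notch and the white jar rests against the plate. I handed the job in at about 28.5 s of the 70 s allowed, and no verdict is reported.

**Stop:** I pushed it by its plate with the open fingertips. The force rose to about 4.8 N on the hump and fell to near zero as the knob came down. It then rose to about 5.2 N as the plunger met the second hump, and I stopped there. The last picture puts the knob within 2 mm of where I had located the notch along the rail, and the knob is down.

**Jar:** I slid it along the counter, cradled between the open fingers, until the force rose to 4.3 N against the plate, then backed the arm away.
- **Against the plate:** it stands upright. Its centre measures 48 mm from the plate's face, which is its radius, so there is no visible gap.
- **Sideways:** it is about 16 mm from the plate's middle, within the 40 mm allowed.

**Other checks:** The stop did not move in the pictures while I pushed the jar, and the garlic press looks unmoved. The arm was clear of everything, with wrist force near zero. I did not look at the spatula and scoop again at the end, but no motion came near them.

The only disagreement was between cameras. The top and scene views differed by about 5 mm on where the notch is along the rail, and by 7 mm on the jar's sideways position. For the notch I relied on the force and the knob height instead. The jar difference was small against the 40 mm limit.

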